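# Tidy the cheese bench: load the dispenser and turn the cheese iron round in its guard

### The arm

A 7-joint arm with a two-finger parallel gripper is mounted at the origin on the work surface. World frame = base frame: x ahead of the robot, y to its left, z up, the work surface at z = 0. Lengths are in m, angles in rad, forces in N, time in s.
With the tool pointing down it reaches from about 0.4 to 0.875 m from the base axis. Payload 19.3 kg.
Tool frame: the origin (TCP) lies midway between the tips of the shut fingers; the grasp point (between the pads) lies 19 mm behind it (bot.pinch_z is the distance from the TCP to the grasp point, in m); z points along the fingers, y is the direction in which the jaws open and shut (so a half turn about z gives the same grasp; the last joint's range is limited). The gripper opens to 85 mm and grips with 20 to 120 N. Pads are 22 mm wide; open, the fingers measure 114 mm over their backs; the gripper's body (76 mm by 85 mm) begins 54 mm behind the grasp point. The pads swing forward as they close: fully open they stand 13 mm farther back than shut.
Start: joints at [1.079, 0.521, -0.036, 1.599, 0.021, 1.021, -0.113], TCP at [0.256, -0.57, 0.231] pointing down, gripper open.
Joint ranges: [-2.91, 2.91], [-0.3, 2.13], [-1.5, 1.42], [0.17, 2.43], [-1.26, 4.41], [0.16, 1.93], [-2.52, 2.52]. Speed limits (rad/s): [1.89, 1.89, 2.39, 2.39, 3.01, 3.01, 3.01].

### API

Orientations are given as [roll, pitch, yaw] about the fixed x, y, z axes, in that order (R = Rz(yaw) Ry(pitch) Rx(roll)).
In Python, from workcell import bot gives the robot as it stands. The module is installed in compiled form; this text tells all that it offers.
- The arm moves only by the tool move_arm, never from a script. Its argument "moves" is text: rows parted by semicolons, each of 4 numbers parted by spaces: the shift along the tool's x, y, z in mm, then the turn about the tool's z in rad. In form: dx dy dz yaw; .... A call has exactly 10 rows; each row is the pose to reach, as a shift and turn from the pose commanded when the call began, along the tool's axes at that moment; what a row does not reach only later rows make up. A row lasts 1/12 s, in which the tool goes at most 41.7 mm and 7.16 degrees, less where a joint would pass 70% of its speed; a pose out of reach is approached as far as the arm can. A call with a gripper value outside its range is refused whole. "grip" is the opening, from 0 (shut) to 1 (fully open), set as the call begins (left out, the last holds). The fingers move at their own pace and stop on an object; "grip_force" is the grip in N (left out, the last holds). Time passes only in rows, so rows that repeat a pose let the fingers close, or fill a call up. It gives the time, the measured TCP pose, the force and the opening at its end, in the units of the state.
- bot.observe(): the state, without advancing time (a new reading comes with each control period).
- bot.grab_frame(name): name is "scene" or "side" or "wrist"; returns a dict with "frame" (480x640x3 uint8, red, green, blue), "z_map" (480x640 float32, m along the optical axis (not along the pixel's ray), 0 where there is no reading), "K" (3x3 intrinsics, pixels), "eye" and "attitude" of the camera in the world. Camera axes: x right, y up, looking along -z (the intrinsics and any distortion apply to the point x, -y, -z); pixel columns grow to the right and rows downward; lengths in m; the calibration is good to about 2 mm. A picture is of the moment at which its call begins.
- bot.job_done(): hands the job in, once; it reports no verdict.
Trained networks look in a picture, given as the dict that the camera call returned (one of the last four; its "shot" number tells which), for a name from the list of things; names that differ only in an ending like _2 or _b are one class to them, and where a whole thing is asked for, a point or a joint stands for the part that bears it (a point fixed in the world has none). Each returns a list of dicts, best first, with "conf" (0 to 1); they miss things now and then, are a little off and sometimes report something else, mostly with a low value. They report only what shows in the picture. A call takes as long as a camera call. They do not tell look-alikes from the thing itself.
- bot.search_frame(picture, label): "at" ([column, row] in pixels, amid what is visible of it).
- bot.pinpoint(picture, label): "at" ([column, row] in pixels: a listed point, or the origin of a listed thing).
The state is a dict: "clock": time; "qpos": joint angles; "qd": joint speeds; "joint_efforts": joint torques, N m; "position": TCP position; "tool_rot": TCP orientation; "force": force on the tool from outside, world axes, zero at the start; "moment": the same for the moment, N m; "grip_width": finger opening in m.
Only numpy, scipy, OpenCV 4.12 (cv2) and the standard library are available. Lean on these libraries where they do the work, as an engineer would, in place of code of your own. Each camera call takes 0.05 s, during which the arm holds its last target. There are 200 camera calls.

### The job

Tidy up the cheese bench: stack all the small round cheeses flat in the well of the sprung dispenser, pressing the pile down so that no cheese stands above the rim, and then swing the dispenser's cover shut over them. The cheese iron has been put away the wrong way round, handle inside its white guard sleeve: draw it out, turn it round and slide it back in blade first, fully home with its finger guard against the mouth and its handle outside. Leave the bowl, the cup, the brush and the wrapped packet where they are.

Things in the scene. Friction and masses are not known exactly. Their poses are not given: they have to be found in the camera images.
- dispenser: Stainless sprung dispenser fixed to the bench: foot 112 x 112 mm, square open-topped well (inside 76 x 76 mm, walls 4 mm, corners slotted), rim 155 mm above the bench. Origin: centre of its underside; z up. A hinge post (30 x 22 mm, 155 mm high) stands 78 mm from the well's axis towards the dispenser's +x
- well_rim (a point): centre of the well's mouth, at the height of the rim (155 mm above the bench); z up
- platform_top (a point): centre of the upper face of the white round platform (68 mm diameter) inside the well
- platform (a joint): how far the platform has sunk, m: 0 = top, its face 4 mm below the rim; 0.132 = bottom. A spring (36 N/m) about carries the cheeses' weight and a brake of about 4 N holds it, so a pile stays where it is pushed to; a cheese's weight alone does not sink it, a push of 5 to 10 N at 20 to 40 mm/s does
- cover (a joint): swivel of the flat cover about an upright hinge, rad: 0 = shut, disc centred over the well; grows as it swings away to the dispenser's -y side (counterclockwise from above), to 2.2. Stays where left (0.06 Nm friction). Its underside passes 9 mm above the rim: it cannot shut over anything higher. Disc 84 mm diameter, 4 mm thick, centre 78 mm from the hinge
- cover_knob (a point): middle of the upright round black knob (22 mm diameter, 30 mm high) at the centre of the cover's disc; this point lies 183 mm above the bench, the knob's foot 15 mm lower
- cover_hinge (a point): point on the cover's upright hinge axis, 164 mm above the bench (its z axis)
- sleeve: White plastic guard sleeve fixed to the bench: a low box 116 mm long (its x), 46 mm wide, 41 mm high, open at its -x end only; no floor (the bench is its floor). Inside 36 mm wide, 36 mm high, 111 mm deep. Origin: centre of its underside; its x axis points from the mouth inwards
- sleeve_mouth (a point): centre of the sleeve's mouth, 58 mm from the sleeve's origin along its -x, 12 mm above the bench; axes as the sleeve's
- iron: Cheese iron (sampling tool, 130 g), lying flat. Origin: underside of its steel finger guard (6 mm thick, 46 mm wide, too wide for the sleeve, 24 mm high); x points to the blade's tip. Black handle: x -90 to -3 mm, 26 mm wide, 24 mm high; straight steel blade: x 3 to 100 mm, 14 x 14 mm, centred 12 mm above the underside. Balances near the origin. At the start its handle is inside the sleeve, blade out
- iron_tip (a point): end of the blade, 100 mm from the iron's origin along its x, 12 mm above the underside
- iron_handle (a point): middle of the handle, 47 mm from the iron's origin along its -x, 12 mm above the underside
- board: Wooden board fixed to the bench, 270 x 270 x 12 mm, on which the cheeses start. Origin: centre of its underside
- cheese1_center (a point): centre of a small round cream-coloured cheese, 66 mm diameter, 30 mm high, about 110 g, rigid, lying flat at the start on the board; z is its round axis. Two to four such cheeses are present
- cheese2_center (a point): centre of a small round cream-coloured cheese, 66 mm diameter, 30 mm high, about 110 g, rigid, lying flat at the start on the board; z is its round axis. Two to four such cheeses are present
- cheese3_center (a point): centre of a small round cream-coloured cheese, 66 mm diameter, 30 mm high, about 110 g, rigid, lying flat at the start on the board; z is its round axis. Two to four such cheeses are present
- cheese4_center (a point): centre of a small round cream-coloured cheese, 66 mm diameter, 30 mm high, about 110 g, rigid, lying flat at the start on the board; z is its round axis. Two to four such cheeses are present
- bowl: steel bowl, 104 mm diameter, 45 mm high; not part of the job, to be left alone
- rind_brush: wooden hand brush lying down; origin at its middle underside; not part of the job, to be left alone
- cup: white plastic cup, 72 mm diameter, 85 mm high; not part of the job, to be left alone
- wrapped: paper-wrapped packet 120 x 70 x 35 mm; not part of the job, to be left alone
Not all that is in view belongs to the job. What is shaped like the sleeve but brown is not meant.

How it is judged:
By the outcome, as a careful person would: the job done as asked, in the order asked, and still so for the second after the job is handed in, with the robot touching nothing.
Of cheese1, cheese2, cheese3, cheese4 only 2 to 4 are there at a start; the rules pass over those that are not, and their reading is None.
At some moment in a run one of cheese1, cheese2, cheese3, cheese4, iron may be knocked a few centimetres aside while the robot is not near it.
Once in a run the grip may slacken for a moment while it holds something.
It also fails if it takes over 210 s, if anything falls off the work surface, if the arm or the gripper's body presses on something with over 40 N, if the wrist force passes 120 N, or if a joint passes its speed limit or range.

## Working session

There is one attempt and no reset: what is moved stays moved. The work goes in short steps, Python scripts to look and compute and a tool call to move; the robot and the scene stay as the last step left them, time stands still between calls to the robot, and variables do not carry over. Pictures are saved under pics/ and viewed, about 12 in all and at most 16, crops included, and the job is handed in when it is done.

Besides the shell and the picture viewer there is one more tool, called after "Emit:" as name(argument=value, ...), one argument or row to a line, values as JSON. move_arm: Moves the arm, as the interface text tells. Its arguments: {"type":"object","properties":{"moves":{"type":"string"},"grip":{"type":"number"},"grip_force":{"type":"number"}},"required":["moves"]}

```bash
mkdir -p pics; cat > h.py <<'E'
import numpy as np, cv2, sys
from workcell import bot
from scipy.spatial.transform import Rotation as R
def rot(a):
    a=np.array(a,float)
    return a if a.shape==(3,3) else R.from_euler('xyz',a).as_matrix() if a.size==3 else R.from_quat(a).as_matrix()
def save(p,n): cv2.imwrite(f'pics/{n}.png',p['frame'][:,:,::-1])
def world(p,uv,z=None,r=2):
    """pixel -> world; by depth, or on the plane z"""
    K=p['K'];A=rot(p['attitude']);e=np.array(p['eye'])
    d=np.array([(uv[0]-K[0,2])/K[0,0],-(uv[1]-K[1,2])/K[1,1],-1])
    if z is None:
        u,v=int(round(uv[0])),int(round(uv[1]));w=p['z_map'][max(v-r,0):v+r+1,max(u-r,0):u+r+1];w=w[w>0]
        if not len(w): return np.full(3,np.nan)
        return e+A@d*np.median(w)
    D=A@d; return e+D*(z-e[2])/D[2]
def cloud(p):
    K=p['K'];A=rot(p['attitude']);v,u=np.mgrid[:480,:640];Z=p['z_map']
    P=np.stack([(u-K[0,2])/K[0,0]*Z,-(v-K[1,2])/K[1,1]*Z,-Z],-1)
    return P@A.T+np.array(p['eye'])
def st():
    s=bot.observe();print('t',round(s['clock'],2),'pos',np.round(s['position'],4),'rot',np.round(s['tool_rot'],3),'F',np.round(s['force'],1),'w',round(s['grip_width'],4),'q',np.round(s['qpos'],2));return s
def tool(s,target,s0=None):
    """world target -> shift in tool axes mm"""
    return np.round(rot(s['tool_rot']).T@(np.array(target)-np.array(s['position']))*1000,1)
E
python3 - <<'E'
from h import *
s=st();print(s['tool_rot'],bot.pinch_z)
for n in ['scene','side']:
    p=bot.grab_frame(n);save(p,n+'0');print(n,p['eye'],p['attitude'],p['K'].tolist() if hasattr(p['K'],'tolist') else p['K'],(p['z_map']>0).mean(), [k for k in p])
    for l in ['well_rim','cover_knob','cover_hinge','sleeve_mouth','sleeve','iron','iron_tip','iron_handle','cheese1_center','board','platform_top','bowl','cup','rind_brush','wrapped']:
        for d in bot.pinpoint(p,l)[:5]:
            print(l,np.round(d['at'],0),round(d['conf'],2),np.round(world(p,d['at']),3))
E
```

```text
t 0.0 pos [ 0.2557 -0.5699  0.2307] rot [-3.14   0.     0.422] F [0.4 0.3 1.1] w 0.0857 q [ 1.08  0.52 -0.04  1.6   0.02  1.02 -0.11]
[-3.14048726e+00  6.68796348e-05  4.21728608e-01] 0.0187
scene [ 1.29661234 -0.23753913  0.79482243] [ 0.88667917 -0.00807621  1.34967282] [[481.1429313226755, 0.0, 314.8352316421874], [0.0, 481.1429313226755, 240.28178917870954], [0.0, 0.0, 1.0]] 0.9959244791666667 ['frame', 'z_map', 'K', 'eye', 'attitude', 'shot']
well_rim [362. 248.] 0.86 [0.565 0.034 0.145]
well_rim [373. 269.] 0.18 [0.656 0.026 0.167]
cover_knob [338. 267.] 0.58 [ 0.664 -0.047  0.193]
cover_knob [362. 249.] 0.2 [0.57  0.032 0.145]
cover_hinge [373. 267.] 0.94 [0.649 0.029 0.167]
sleeve_mouth [147. 264.] 0.91 [ 0.394 -0.43   0.037]
sleeve_mouth [180. 308.] 0.86 [ 0.555 -0.356  0.039]
sleeve_mouth [304. 287.] 0.7 [ 0.55  -0.088  0.039]
sleeve [288. 306.] 0.89 [ 0.589 -0.132  0.032]
sleeve [165. 330.] 0.85 [ 0.596 -0.389  0.025]
sleeve [134. 283.] 0.68 [ 0.436 -0.461  0.022]
iron [185. 307.] 0.67 [ 0.551 -0.347  0.035]
iron [181. 309.] 0.29 [ 0.556 -0.355  0.038]
iron_tip [214. 279.]
[... 1283 characters left out ...]
eve [363. 197.] 0.88 [ 0.564 -0.362  0.025]
iron [376. 212.] 0.74 [ 0.505 -0.334  0.012]
iron [291. 246.] 0.66 [0.577 0.02  0.145]
iron_tip [386. 232.] 0.8 [ 0.446 -0.284 -0.001]
iron_handle [368. 198.] 0.55 [ 0.542 -0.352  0.038]
cheese1_center [292. 358.] 0.81 [0.441 0.241 0.041]
cheese1_center [298. 218.] 0.69 [ 0.689 -0.186  0.021]
board [263. 374.] 0.8 [0.49  0.292 0.004]
platform_top [290. 248.] 0.68 [0.574 0.027 0.144]
bowl [209. 308.] 0.85 [0.723 0.198 0.004]
cup [297. 216.] 0.82 [ 0.69  -0.185  0.033]
cup [267. 229.] 0.64 [0.649 0.017 0.166]
rind_brush [362. 322.] 0.76 [0.353 0.055 0.017]
rind_brush [296. 216.] 0.73 [ 0.617 -0.068  0.158]
wrapped [346. 423.] 0.72 [0.26  0.318 0.033]
```

```bash
python3 - <<'E'
import cv2,numpy as np
a=cv2.imread('pics/scene0.png')[120:440,80:600];b=cv2.imread('pics/side0.png')[140:460,120:520]
cv2.imwrite('pics/a0.png',cv2.resize(a,None,fx=1.5,fy=1.5))
cv2.imwrite('pics/b0.png',cv2.resize(b,None,fx=1.8,fy=1.8))
E
```

```text
(no output)
```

View pics/a0.png

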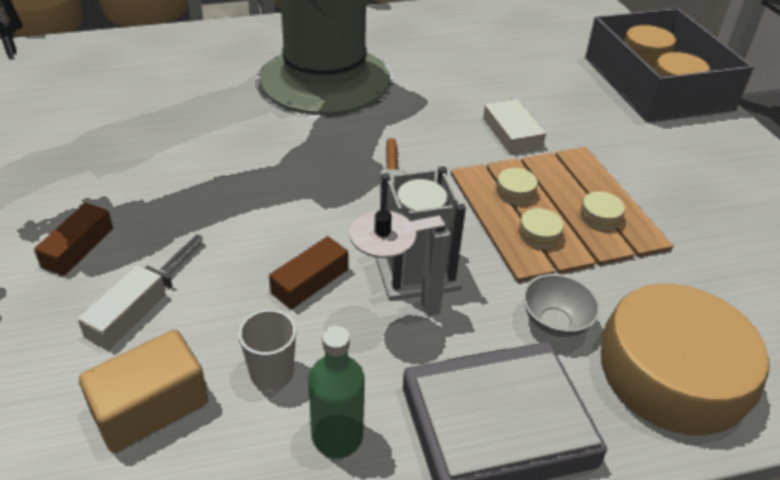

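View pics/b0.png

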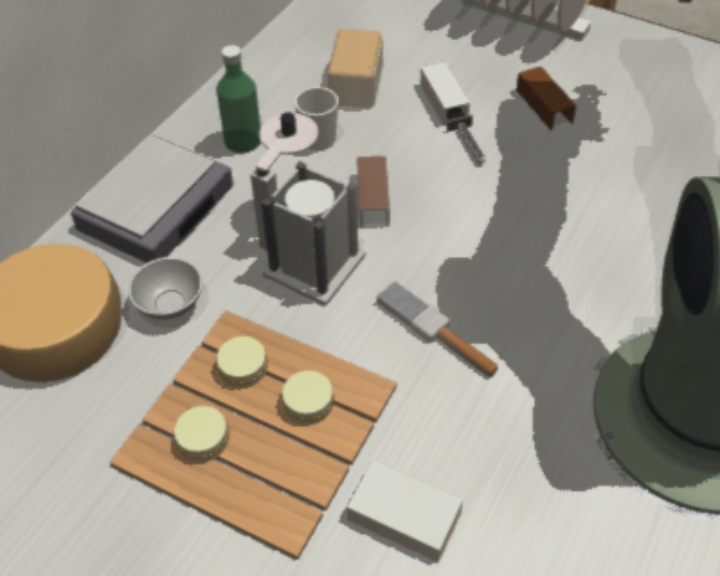

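The scene crop and the side crop show three cheeses on the board, at scene (425,244), (440,272) and (480,258). The dispenser is open, with its knob at (336,268). Three things look like the sleeve. The white one at scene (160,323) fits because it is white and has the iron's blade sticking out. The brown ones at (130,278) and (287,302) are not meant. Next I'll take the geometry from depth and enlarge the sleeve in one crop.

```bash
cat >> h.py <<'E'
def blobs(p,lo,hi,box,minpx=60):
    """connected blobs with height in lo..hi inside box x0,x1,y0,y1 -> world pts lists"""
    C=cloud(p);m=((C[...,2]>lo)&(C[...,2]<hi)&(C[...,0]>box[0])&(C[...,0]<box[1])&(C[...,1]>box[2])&(C[...,1]<box[3])&(p['z_map']>0)).astype(np.uint8)
    n,L,S,_=cv2.connectedComponentsWithStats(m)
    return [(C[L==i],p['frame'][L==i].mean(0)) for i in range(1,n) if S[i,4]>=minpx]
def rect(P):
    (c,(w,h),a)=cv2.minAreaRect((P[:,:2]*1000).astype(np.float32));return np.round(c,1),round(w,1),round(h,1),round(a,1)
E
python3 - <<'E'
from h import *
for n in ['side','scene']:
    p=bot.grab_frame(n);print(n)
    for nm,lo,hi,box in [('cheese',.036,.048,(.35,.7,.12,.4)),('rim',.15,.158,(.48,.68,-.06,.12)),('plat',.14,.1495,(.5,.66,-.04,.09)),('cover',.162,.176,(.5,.8,-.2,.12)),('knob',.182,.21,(.5,.8,-.2,.12)),('sleeve',.035,.047,(.5,.68,-.46,-.3)),('iron',.008,.03,(.4,.58,-.40,-.22))]:
        for P,c in blobs(p,lo,hi,box,25): print(nm,len(P),rect(P),'circ',np.round(cv2.minEnclosingCircle((P[:,:2]*1000).astype(np.float32))[0],1),round(cv2.minEnclosingCircle((P[:,:2]*1000).astype(np.float32))[1],1),'z',np.round(np.median(P[:,2]),4),c.astype(int))
    if n=='side': cv2.imwrite('pics/sl.png',cv2.resize(p['frame'][165:290,260:460,::-1],None,fx=4,fy=4,interpolation=cv2.INTER_CUBIC))
E
```

```text
side
cheese 103 (array([679.6, 191.4]), 101.2, 40.1, 89.8) circ [698.2 191.4] 50.6 z 0.0423 [133 133 128]
cheese 496 (array([551. , 237.4]), 64.3, 66.2, 29.3) circ [551.7 237.2] 34.6 z 0.0405 [206 205 158]
cheese 537 (array([445.7, 240.7]), 62.6, 64.0, 30.1) circ [446.9 241. ] 33.6 z 0.0406 [207 206 159]
cheese 584 (array([534. , 351.2]), 63.2, 66.0, 81.3) circ [533.8 351.7] 33.6 z 0.0404 [207 206 159]
rim 41 (array([567.2,  -9.4]), 9.2, 59.4, 87.9) circ [567.2 -10.2] 29.7 z 0.1524 [145 145 138]
rim 59 (array([645.1,  30.8]), 31.2, 22.8, 6.2) circ [645.1  30.6] 16.5 z 0.1536 [122 121 116]
rim 37 (array([608.3,  33.2]), 53.4, 6.6, 89.8) circ [608.8  33.2] 26.9 z 0.1523 [138 137 132]
rim 63 (array([528.4,  20.8]), 78.7, 12.8, 83.2) circ [527.3  21. ] 39.4 z 0.1534 [129 128 123]
rim 49 (array([569.2,  70.7]), 7.3, 59.8, 89.8) circ [569.2  72.4] 29.9 z 0.1536 [131 131 125]
plat 549 (array([573.4,  32.8]), 95.0, 82.2, 86.9) circ [577.6  33.7] 57.7 z 0.1451 [178 179 170]
plat 32 (array([639.9,  36.8]), 34.8, 19.1, 35.4) circ [644.4  30.5] 17.4 z 0.1439 [76 76 73]
plat 56 (array([528. ,  23
[... 1327 characters left out ...]
2 [114 115 110]
rim 71 (array([658.3,  27.2]), 21.9, 16.5, 84.1) circ [657.5  27.3] 12.8 z 0.1535 [89 89 86]
plat 704 (array([575.4,  33.8]), 97.1, 76.7, 2.6) circ [574.9  37. ] 58.9 z 0.1456 [168 170 161]
plat 93 (array([613.2,  27.7]), 58.9, 5.8, 88.2) circ [613.6  27.7] 29.4 z 0.1451 [78 77 75]
cover 1114 (array([662.4, -33.1]), 119.9, 85.5, 70.2) circ [655.4 -27.9] 64.7 z 0.1669 [184 176 172]
knob 134 (array([656.3, -50.4]), 21.2, 21.7, 38.2) circ [655.9 -50.6] 11.8 z 0.1952 [38 36 37]
sleeve 1000 (array([ 573.6, -398.2]), 49.1, 118.1, 48.3) circ [ 574.2 -397.1] 61.6 z 0.0394 [194 197 189]
iron 417 (array([ 506.9, -341.9]), 45.9, 159.2, 58.7) circ [ 514.6 -329.3] 79.8 z 0.0173 [86 85 81]
```

View pics/sl.png

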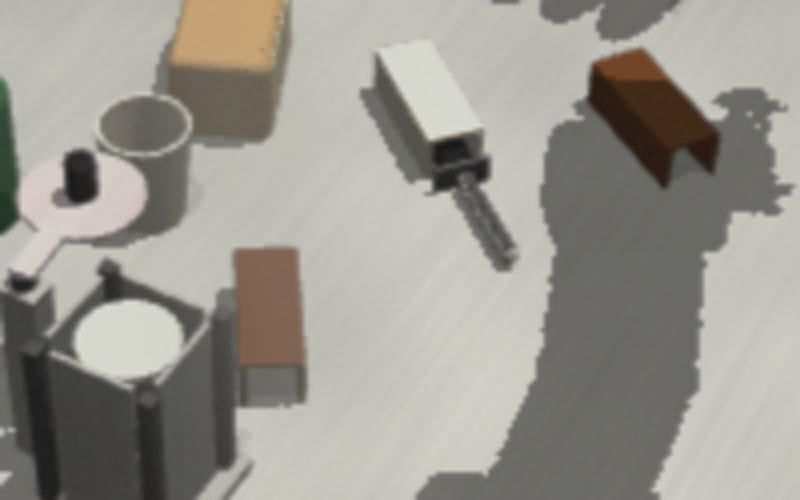

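The crop confirms it: the white sleeve is open towards the lower right with the guard and blade outside, and both brown ones are decoys. There are three cheeses. I'm heading for cheese B (0.554, 0.237) first.

Emit:
move_arm(
  moves="602 -614 0 0.422;602 -614 0 0.422;602 -614 0 0.422;602 -614 0 0.422;602 -614 0 0.422;602 -614 0 0.422;602 -614 0 0.422;602 -614 0 0.422;602 -614 0 0.422;602 -614 0 0.422",
  grip=1,
  grip_force=60,
)

```text
clock: 2.53
position: [0.4001, -0.1785, 0.2316]
tool_rot: [3.141, -0.001, -0.0]
force: [2.1, -0.7, 0.2]
grip_width: 0.0858
```

Emit:
move_arm(
  moves="154 -415 0 0;154 -415 0 0;154 -415 0 0;154 -415 0 0;154 -415 0 0;154 -415 0 0;154 -415 0 0;154 -415 0 0;154 -415 0 0;154 -415 0 0",
)

```text
clock: 3.37
position: [0.5453, 0.2123, 0.2314]
tool_rot: [-3.142, -0.0, -0.0]
force: [0.2, -1.4, 0.6]
grip_width: 0.0854
```

Emit:
move_arm(
  moves="0 -20 80 0;0 -20 80 0;0 -20 80 0;0 -20 80 0;0 -20 80 0;0 -20 80 0;0 -20 80 0;0 -20 80 0;0 -20 80 0;0 -20 80 0",
)

```text
clock: 4.2
position: [0.5451, 0.23, 0.1519]
tool_rot: [-3.141, -0.001, -0.001]
force: [-0.2, 0.2, 0.8]
grip_width: 0.0853
```

```bash
cat > look.py <<'E'
from h import *
s=st();p=bot.grab_frame('wrist');save(p,'w%d'%p['shot']);print(p['eye'],p['attitude'])
for P,c in blobs(p,.034,.05,(.38,.66,.12,.42),300): print(len(P),rect(P),'circ',np.round(cv2.minEnclosingCircle((P[:,:2]*1000).astype(np.float32)),1) if 0 else [np.round(v,1) for v in cv2.minEnclosingCircle((P[:,:2]*1000).astype(np.float32))],c.astype(int),round(float(np.median(P[:,2])),4))
for d in bot.pinpoint(p,'cheese1_center'): print(np.round(d['at']),round(d['conf'],2),np.round(world(p,d['at'],z=.042),4))
E
python3 look.py
```

```text
t 4.2 pos [0.5451 0.23   0.1519] rot [-3.141e+00 -1.000e-03 -1.000e-03] F [-0.2  0.2  0.8] w 0.0853 q [-0.33  0.57 -0.24  1.76  0.17  0.84 -2.22]
[0.62452023 0.23022729 0.29344343] [-3.15007436e-01  1.02364004e-03 -1.57149522e+00]
6999 (array([554.5, 236.5]), 64.4, 64.6, 87.5) circ [array([554.2, 236.8]), np.float64(32.9)] [126 115  85] 0.0406
6791 (array([536.6, 350.1]), 65.0, 64.5, 81.8) circ [array([536.3, 350.2]), np.float64(33.1)] [205 209 160] 0.0407
5146 (array([449.2, 240.2]), 64.6, 64.9, 40.3) circ [array([449.1, 240.2]), np.float64(32.8)] [131 119  87] 0.0405
[305. 353.] 0.93 [0.4585 0.2412 0.042 ]
```

Emit:
move_arm(
  moves="9.4 -6.6 60 0;9.4 -6.6 90 0;9.4 -6.6 110 0;9.4 -6.6 125 0;9.4 -6.6 135 0;9.4 -6.6 142 0;9.4 -6.6 142 0;9.4 -6.6 142 0;9.4 -6.6 142 0;9.4 -6.6 142 0",
)

```text
clock: 5.13
position: [0.5549, 0.237, 0.0104]
tool_rot: [-3.141, -0.002, -0.0]
force: [1.1, -0.2, -0.6]
grip_width: 0.0855
```

Emit:
move_arm(
  moves="0 0 0 0;0 0 0 0;0 0 0 0;0 0 0 0;0 0 0 0;0 0 0 0;0 0 0 0;0 0 0 0;0 0 0 0;0 0 0 0",
  grip=0,
  grip_force=60,
)

```text
clock: 5.97
position: [0.5546, 0.2369, 0.0103]
tool_rot: [-3.141, -0.001, -0.0]
force: [-3.7, -1.1, 12.5]
grip_width: 0.0644
```

Emit:
move_arm(
  moves="0 0 -50 0;0 0 -90 0;0 0 -130 0;0 0 -170 0;0 0 -200 0;0 0 -200 -0.12;0 0 -200 -0.24;0 0 -200 -0.36;0 0 -200 -0.48;0 0 -200 -0.6",
)

```text
clock: 6.8
position: [0.5542, 0.2367, 0.2096]
tool_rot: [3.141, -0.0, 0.606]
force: [0.4, 0.2, -0.4]
grip_width: 0.0641
```

Emit:
move_arm(
  moves="-20 35 0 -0.12;-40 70 0 -0.24;-60 105 0 -0.36;-80 140 0 -0.48;-105 179 0 -0.6;-105 179 0 -0.72;-105 179 0 -0.84;-105 179 0 -0.96;-105 179 0 -1.08;-105 179 0 -1.2",
)

```text
clock: 7.63
position: [0.5686, 0.0295, 0.2095]
tool_rot: [3.141, 0.0, 1.805]
force: [0.2, 0.5, -1.0]
grip_width: 0.0646
```

Emit:
move_arm(
  moves="0 0 0 -0.12;0 0 0 -0.24;0 0 0 -0.36;0 0 0 -0.48;0 0 0 -0.6;0 0 0 -0.72;0 0 0 -0.84;0 0 0 -0.96;0 0 0 -1.08;0 0 0 -1.2",
)

```text
clock: 8.47
position: [0.5686, 0.0296, 0.2095]
tool_rot: [-3.141, 0.0, 3.006]
force: [0.5, 0.1, -0.7]
grip_width: 0.0644
```

```bash
cat > lookw.py <<'E'
from h import *
s=st();p=bot.grab_frame('wrist');save(p,'w%d'%p['shot']);print(p['shot'])
C=cloud(p)
for nm,lo,hi in [('rim',.151,.1575),('held',.17,.245),('plat',.10,.150)]:
    for P,c in blobs(p,lo,hi,(.5,.66,-.06,.12),80): print(nm,len(P),rect(P),np.round(np.median(P,0),4),c.astype(int))
E
python3 lookw.py
```

```text
t 8.47 pos [0.5686 0.0296 0.2095] rot [-3.141  0.     3.006] F [ 0.5  0.1 -0.7] w 0.0644 q [ 0.49  0.62 -0.95  1.74  0.56  1.08  0.79]
6
rim 533 (array([528.9,  72.9]), 12.0, 12.1, 88.5) [0.5284 0.0727 0.1536] [45 46 45]
rim 1012 (array([530.1,  30.9]), 59.9, 4.4, 88.9) [0.5299 0.0312 0.1538] [108 110 105]
rim 510 (array([527.4, -10.9]), 12.3, 12.3, 88.3) [ 0.5269 -0.0104  0.1534] [42 42 42]
rim 683 (array([566.9,  70.2]), 4.4, 52.5, 89.0) [0.5629 0.0703 0.1538] [110 113 107]
rim 503 (array([556.8,  -9.4]), 4.5, 35.4, 89.2) [ 0.5546 -0.0093  0.1537] [84 86 82]
held 31877 (array([565.8,  33.2]), 66.6, 73.3, 29.9) [0.5617 0.031  0.2398] [107  97  72]
plat 6872 (array([552.8,  30.4]), 86.5, 73.0, 81.6) [0.5519 0.0356 0.1453] [100  98  90]
plat 2101 (array([530.1,  21.9]), 77.6, 11.4, 83.8) [0.5281 0.0204 0.1287] [47 48 46]
```

Emit:
move_arm(
  moves="-1.3 1 10 -0.12;-1.3 1 20 -0.12;-1.3 1 30 -0.12;-1.3 1 38 -0.12;-1.3 1 44 -0.12;-1.3 1 48 -0.12;-1.3 1 51 -0.12;-1.3 1 53.5 -0.12;-1.3 1 53.5 -0.12;-1.3 1 53.5 -0.12",
)

```text
clock: 9.35
position: [0.5702, 0.0306, 0.156]
tool_rot: [3.142, 0.0, 3.119]
force: [0.3, -0.3, -0.7]
grip_width: 0.0644
```

Emit:
move_arm(
  moves="0 0 0 0;0 0 0 0;0 0 0 0;0 0 0 0;0 0 0 0;0 0 -10 0;0 0 -25 0;0 0 -40 0;0 0 -50 0;0 0 -50 0",
  grip=1,
)

```text
clock: 10.18
position: [0.5711, 0.0309, 0.2087]
tool_rot: [3.141, 0.003, 3.12]
force: [-0.0, -0.1, -0.3]
grip_width: 0.0851
```

```bash
sed -i "s/'held',.17,.245/'ch',.16,.190/" lookw.py; python3 lookw.py
```

```text
t 10.18 pos [0.5711 0.0309 0.2087] rot [3.141e+00 3.000e-03 3.120e+00] F [-0.  -0.1 -0.3] w 0.0851 q [ 0.5   0.63 -0.98  1.74  0.59  1.09  0.88]
7
rim 520 (array([527. , -10.9]), 12.2, 11.5, 86.9) [ 0.5268 -0.0106  0.1536] [40 41 40]
rim 540 (array([528.8,  72.8]), 12.0, 12.2, 87.6) [0.5285 0.0726 0.1536] [46 47 46]
rim 1035 (array([530. ,  30.9]), 60.1, 4.4, 88.8) [0.5298 0.0316 0.1538] [104 107 102]
rim 194 (array([543.5,  31.2]), 11.7, 49.7, 0.2) [0.5398 0.0315 0.1536] [71 65 48]
rim 868 (array([569.2,  -9.7]), 4.4, 60.1, 88.9) [ 0.567  -0.0094  0.1537] [85 87 82]
rim 872 (array([570.7,  70.2]), 4.5, 60.2, 88.9) [0.5685 0.07   0.1538] [ 97 100  95]
rim 378 (array([610.5, -12.3]), 11.7, 12.2, 0.3) [ 0.6099 -0.012   0.1535] [43 43 43]
rim 387 (array([612.5,  71.5]), 12.2, 12.2, 88.5) [0.6116 0.0712 0.1536] [40 41 40]
rim 186 (array([609.5,   7.8]), 16.2, 5.2, 89.3) [0.6095 0.0053 0.1538] [82 83 78]
rim 132 (array([610.3,  53. ]), 4.6, 13.1, 1.6) [0.6101 0.0549 0.1539] [97 99 94]
rim 785 (array([645.8,  28.9]), 21.6, 27.1, 87.9) [0.6388 0.0299 0.1537] [107 109 104]
ch 13194 (array([569.7,  31.3]), 65.1, 65.2, 35.6) [0.566  0.0314 0.175 ] [122 110  81]
ch 5569 (array([649.,  -4.]), 76.3, 44.5, 69.4) [ 0.6453 -0.0147  0.1668] [181 178 174]
plat 4142 (array([569.2,  30.3]), 95.1, 94.6, 89.0) [0.5453 0.0023 0.1377] [54 54 51]
plat 1547 (array([528.1,  31. ]), 60.0, 0.7, 88.9) [0.5282 0.0311 0.1282] [52 53 51]
plat 352 (array([601.7,  72. ]), 11.6, 31.4, 83.7) [0.6071 0.0678 0.1431] [28 29 28]
plat 787 (array([633.4,  29.1]), 21.9, 3.1, 88.8) [0.6332 0.0293 0.1385] [65 66 63]
```

Emit:
move_arm(
  moves="0 0 0 0;0 0 0 0;0 0 0 0;0 0 0 0;0 0 0 0;0 0 5 0;0 0 10 0;0 0 15 0;0 0 20 0;0 0 24 0",
  grip=0,
)

```text
clock: 11.07
position: [0.5699, 0.0305, 0.181]
tool_rot: [-3.142, -0.001, 3.12]
force: [-0.2, 0.3, -0.7]
grip_width: -0.0
```

Emit:
move_arm(
  moves="0 0 3.3 0;0 0 6.6 0;0 0 9.9 0;0 0 13.2 0;0 0 16.5 0;0 0 19.8 0;0 0 23.1 0;0 0 26.4 0;0 0 29.7 0;0 0 34 0",
)

```text
clock: 11.9
position: [0.5701, 0.0306, 0.1476]
tool_rot: [3.142, 0.0, 3.12]
force: [-3.2, 0.4, 6.4]
grip_width: -0.0002
```

Emit:
move_arm(
  moves="0 0 2 0;0 0 2 0;0 0 -10 0;0 0 -30 0;0 0 -50 0;0 0 -70 0;0 0 -90 0;0 0 -90 0;0 0 -90 0;0 0 -90 0",
)

```text
clock: 12.73
position: [0.57, 0.0304, 0.2379]
tool_rot: [-3.141, 0.0, 3.12]
force: [0.0, 0.5, -0.2]
grip_width: -0.0005
```

```bash
sed -i "s/'ch',.16,.190/'ch',.16,.200/" lookw.py; python3 lookw.py | grep -v rim; python3 - <<'E'
from h import *
p=bot.grab_frame('side')
for P,c in blobs(p,.036,.048,(.35,.66,.12,.4),100): print(rect(P),c.astype(int))
C=cloud(p);m=(abs(C[...,0]-.57)<.015)&(abs(C[...,1]-.03)<.015);print('welltop',np.median(C[m][:,2]))
E
```

```text
t 12.73 pos [0.57   0.0304 0.2379] rot [-3.141  0.     3.12 ] F [ 0.   0.5 -0.2] w -0.0005 q [ 0.52  0.6  -1.    1.7   0.55  1.15  0.91]
8
ch 2951 (array([627.7, -33.7]), 37.7, 57.5, 7.9) [ 0.628  -0.0413  0.1668] [187 179 175]
plat 1780 (array([568.5, -11.2]), 11.9, 94.7, 89.1) [ 0.566  -0.0077  0.1294] [41 42 40]
plat 11393 (array([569.7,  37.2]), 81.5, 94.5, 89.5) [0.5699 0.0359 0.1433] [107  99  77]
plat 1103 (array([528.1,  31. ]), 59.9, 0.7, 89.0) [0.5281 0.031  0.1287] [52 54 51]
(array([445.5, 241. ]), 62.4, 66.1, 32.2) [220 219 175]
(array([533.4, 352. ]), 64.4, 63.9, 77.8) [221 220 176]
welltop 0.2829433527826827
```

Emit:
move_arm(
  moves="5 41 0 0;10 82 0 0;15 123 0 0;20 164 0 0;25 205 20 0;30 246 40 0;35 285 60 0;40.5 319 80 0;40.5 319 100 0;40.5 319 108 0",
  grip=1,
)

```text
clock: 13.67
position: [0.5336, 0.353, 0.1259]
tool_rot: [-3.141, -0.004, 3.125]
force: [0.2, -0.9, 0.5]
grip_width: 0.0854
```

```bash
python3 look.py
```

```text
t 13.67 pos [0.5336 0.353  0.1259] rot [-3.141 -0.004  3.125] F [ 0.2 -0.9  0.5] w 0.0854 q [-0.13  0.82 -0.88  1.61  0.7   1.06  0.34]
[0.45405906 0.35477653 0.2677673 ] [-3.12595085e-01  1.33613494e-04  1.55378365e+00]
11616 (array([447.6, 241.6]), 65.1, 64.5, 56.9) circ [array([447.9, 241.5]), np.float64(33.0)] [166 165 134] 0.0406
8138 (array([535. , 351.5]), 64.8, 64.4, 36.5) circ [array([535. , 351.4]), np.float64(32.9)] [186 183 139] 0.0407
[125. 114.] 0.87 [0.449  0.2484 0.042 ]
```

Emit:
move_arm(
  moves="0 0 40 0;0 0 70 0;0 0 90 0;0 0 103 0;0 0 110 0;0 0 113 0;0 0 113 0;0 0 113 0;0 0 113 0;0 0 113 0",
)

```text
clock: 14.6
position: [0.537, 0.3506, 0.0178]
tool_rot: [3.141, 0.001, 3.12]
force: [-0.2, 0.2, 0.1]
grip_width: 0.0853
```

Emit:
move_arm(
  moves="0 0 0 0;0 0 0 0;0 0 0 0;0 0 0 0;0 0 0 0;0 0 0 0;0 0 0 0;0 0 0 0;0 0 0 0;0 0 0 0",
  grip=0,
)

```text
clock: 15.43
position: [0.5368, 0.3505, 0.0176]
tool_rot: [3.142, 0.001, 3.12]
force: [-2.1, -2.0, 10.6]
grip_width: 0.064
```

Emit:
move_arm(
  moves="0 0 -40 0;0 0 -80 0;0 0 -120 0;0 0 -160 0;0 0 -200 0;0 0 -200 0;0 0 -200 0;0 0 -200 0;0 0 -200 0;0 0 -200 0",
)

```text
clock: 16.27
position: [0.5362, 0.35, 0.2155]
tool_rot: [-3.141, -0.002, 3.12]
force: [-0.1, 0.1, -0.7]
grip_width: 0.0639
```

Emit:
move_arm(
  moves="-5 -40 0 0;-10 -80 0 0;-15 -120 0 0;-20 -160 0 0;-25 -200 0 0;-30 -240 0 0;-36 -275 0 0;-40.8 -305 0 0;-40.8 -319 0 0;-40.8 -319 0 0",
)

```text
clock: 17.1
position: [0.5703, 0.0263, 0.2156]
tool_rot: [-3.14, -0.002, 3.115]
force: [-1.1, 0.2, -1.6]
grip_width: 0.0641
```

```bash
sed -i "s/'ch',.16,.200/'ch',.232,.245/" lookw.py; python3 lookw.py
```

```text
t 17.1 pos [0.5703 0.0263 0.2156] rot [-3.140e+00 -2.000e-03  3.115e+00] F [-1.1  0.2 -1.6] w 0.0641 q [ 0.51  0.63 -0.98  1.73  0.57  1.11  0.89]
11
rim 491 (array([528.6,  72.9]), 12.4, 11.7, 89.1) [0.5285 0.0726 0.1536] [49 50 49]
rim 499 (array([527.4, -10.8]), 12.1, 12.1, 89.7) [ 0.527  -0.0106  0.1535] [41 42 41]
rim 955 (array([530.1,  31. ]), 59.9, 4.4, 89.0) [0.5299 0.0319 0.1537] [107 109 104]
rim 632 (array([564.6,  70.2]), 4.5, 48.1, 89.3) [0.562  0.0702 0.1538] [107 109 104]
rim 474 (array([557.2,  -9.5]), 4.4, 36.3, 88.5) [ 0.5549 -0.0093  0.1537] [87 89 85]
ch 25505 (array([565.9,  26.7]), 68.9, 68.6, 43.9) [0.5642 0.0269 0.2386] [112 102  76]
plat 1267 (array([551.1,  -6.5]), 61.5, 11.4, 7.9) [ 0.5434 -0.0075  0.1275] [41 42 40]
plat 5953 (array([550.2,  36.6]), 73.7, 66.2, 81.3) [0.5503 0.0424 0.143 ] [101  93  72]
plat 1388 (array([528.1,  31.1]), 60.2, 0.7, 89.0) [0.5282 0.0315 0.1285] [52 54 51]
```

Emit:
move_arm(
  moves="0 0 0 0;0 0 10 0;0 0 20 0;0 0 30 0;0 0 40 0;0 0 48 0;0 0 54 0;0 0 58 0;0 0 60 0;0 0 60 0",
)

```text
clock: 17.98
position: [0.5703, 0.0306, 0.1565]
tool_rot: [3.142, -0.0, 3.12]
force: [0.7, 0.7, -0.8]
grip_width: 0.0642
```

Emit:
move_arm(
  moves="0 0 0 0;0 0 0 0;0 0 0 0;0 0 0 0;0 0 0 0;0 0 -10 0;0 0 -25 0;0 0 -40 0;0 0 -55 0;0 0 -55 0",
  grip=1,
)

```text
clock: 18.82
position: [0.5716, 0.0312, 0.2158]
tool_rot: [3.141, 0.004, 3.12]
force: [0.5, 0.9, 1.0]
grip_width: 0.0856
```

```bash
sed -i "s/'ch',.232,.245/'ch',.16,.200/" lookw.py; python3 lookw.py|grep ch; python3 -c "
from h import *
st()"
```

```text
ch 12106 (array([568.6,  31.3]), 65.4, 64.7, 44.1) [0.5655 0.0313 0.1733] [122 111  82]
ch 5408 (array([649. ,  -4.5]), 77.7, 44.8, 69.1) [ 0.6457 -0.0157  0.1668] [177 174 170]
t 18.87 pos [0.5712 0.0308 0.2144] rot [3.141e+00 3.000e-03 3.120e+00] F [ 0.2 -0.2 -0.1] w 0.0857 q [ 0.51  0.63 -0.98  1.73  0.58  1.1   0.89]
```

Emit:
move_arm(
  moves="0 0 0 0;0 0 0 0;0 0 0 0;0 0 0 0;0 0 0 0;0 0 8 0;0 0 15 0;0 0 21 0;0 0 26 0;0 0 30 0",
  grip=0,
)

```text
clock: 19.7
position: [0.5702, 0.0306, 0.1809]
tool_rot: [3.142, -0.001, 3.12]
force: [-0.2, 0.1, -0.2]
grip_width: -0.0001
```

Emit:
move_arm(
  moves="0 0 3.3 0;0 0 6.6 0;0 0 9.9 0;0 0 13.2 0;0 0 16.5 0;0 0 19.8 0;0 0 23.1 0;0 0 26.4 0;0 0 30 0;0 0 34 0",
)

```text
clock: 20.53
position: [0.5705, 0.0306, 0.1476]
tool_rot: [3.142, 0.0, 3.12]
force: [-0.7, -0.4, 5.8]
grip_width: 0.0002
```

Emit:
move_arm(
  moves="0 0 2 0;0 0 2 0;0 0 -10 0;0 0 -30 0;0 0 -50 0;0 0 -70 0;0 0 -90 0;0 0 -90 0;0 0 -90 0;0 0 -90 0",
)

```text
clock: 21.37
position: [0.5702, 0.0303, 0.2378]
tool_rot: [-3.141, -0.0, 3.12]
force: [-0.8, -0.1, 0.7]
grip_width: 0.0002
```

```bash
python3 lookw.py | grep -v rim; python3 - <<'E'
from h import *
p=bot.grab_frame('side')
for P,c in blobs(p,.036,.048,(.35,.66,.12,.4),100): print(rect(P),c.astype(int))
E
```

```text
t 21.37 pos [0.5702 0.0303 0.2378] rot [-3.141 -0.     3.12 ] F [-0.8 -0.1  0.7] w 0.0002 q [ 0.52  0.6  -1.    1.7   0.55  1.15  0.91]
13
ch 2971 (array([627.8, -33.3]), 37.6, 57.9, 6.7) [ 0.628  -0.0411  0.1668] [187 179 175]
plat 1765 (array([568.3, -11.1]), 11.5, 94.2, 88.9) [ 0.5657 -0.0076  0.1297] [41 42 40]
plat 11338 (array([569.2,  38.2]), 78.8, 94.1, 89.0) [0.57   0.0362 0.1434] [107  98  76]
plat 1080 (array([528.1,  31. ]), 60.2, 0.6, 89.0) [0.5281 0.0309 0.1295] [52 53 51]
(array([445.2, 241.5]), 62.5, 67.8, 31.5) [219 218 175]
```

Emit:
move_arm(
  moves="20 33 0 0;40 66 0 0;60 99 0 0;80 132 0 0;100 165 20 0;120 197 40 0;125.8 207 65 0;125.8 207 90 0;125.8 207 108 0;125.8 207 108 0",
  grip=1,
)

```text
clock: 22.3
position: [0.4473, 0.2396, 0.1266]
tool_rot: [-3.139, -0.005, 3.121]
force: [-0.4, -0.9, -0.1]
grip_width: 0.0854
```

Emit:
move_arm(
  moves="0 0 40 0;0 0 70 0;0 0 90 0;0 0 103 0;0 0 110 0;0 0 113 0;0 0 113 0;0 0 113 0;0 0 113 0;0 0 113 0",
)

```text
clock: 23.13
position: [0.4496, 0.2403, 0.0176]
tool_rot: [3.141, 0.001, 3.119]
force: [0.2, -0.0, 0.6]
grip_width: 0.0854
```

Emit:
move_arm(
  moves="0 0 0 0;0 0 0 0;0 0 0 0;0 0 0 0;0 0 0 0;0 0 0 0;0 0 0 0;0 0 0 0;0 0 0 0;0 0 0 0",
  grip=0,
)

```text
clock: 23.97
position: [0.4494, 0.2402, 0.0175]
tool_rot: [-3.141, 0.001, 3.12]
force: [-2.4, -3.9, 14.3]
grip_width: 0.064
```

Emit:
move_arm(
  moves="0 0 -40 0;0 0 -80 0;0 0 -120 0;0 0 -160 0;0 0 -200 0;0 0 -200 0;0 0 -200 0;0 0 -200 0;0 0 -200 0;0 0 -200 0",
)

```text
clock: 24.8
position: [0.4487, 0.24, 0.2158]
tool_rot: [-3.141, -0.002, 3.12]
force: [-0.4, 0.1, -2.2]
grip_width: 0.064
```

Emit:
move_arm(
  moves="-20 -33 0 0;-40 -66 0 0;-60 -99 0 0;-80 -132 0 0;-100 -165 0 0;-115 -190 0 0;-125.6 -207 0 0;-125.6 -207 0 0;-125.6 -207 5 0;-125.6 -207 10 0",
)

```text
clock: 25.63
position: [0.5697, 0.0314, 0.2059]
tool_rot: [3.141, -0.001, 3.121]
force: [0.7, 0.2, -1.3]
grip_width: 0.064
```

Emit:
move_arm(
  moves="0 0 0 0;0 0 5 0;0 0 15 0;0 0 25 0;0 0 33 0;0 0 40 0;0 0 45 0;0 0 48 0;0 0 50 0;0 0 50 0",
)

```text
clock: 26.47
position: [0.5701, 0.0306, 0.1565]
tool_rot: [3.141, -0.0, 3.12]
force: [0.1, 0.2, -1.3]
grip_width: 0.064
```

Emit:
move_arm(
  moves="0 0 0 0;0 0 0 0;0 0 0 0;0 0 0 0;0 0 0 0;0 0 -10 0;0 0 -25 0;0 0 -40 0;0 0 -55 0;0 0 -55 0",
  grip=1,
)

```text
clock: 27.3
position: [0.5714, 0.0312, 0.2158]
tool_rot: [3.141, 0.004, 3.12]
force: [1.0, 0.4, 0.1]
grip_width: 0.0852
```

```bash
python3 lookw.py|grep ch; python3 -c "
from h import *
st()"
```

```text
ch 12136 (array([567.8,  31.3]), 65.2, 64.8, 50.8) [0.5647 0.0313 0.1733] [123 111  82]
ch 5424 (array([648.9,  -4.7]), 77.4, 45.4, 69.0) [ 0.6456 -0.0156  0.1668] [176 174 170]
t 27.35 pos [0.571  0.0308 0.2143] rot [3.141e+00 3.000e-03 3.120e+00] F [-0.  -1.2 -0.2] w 0.0852 q [ 0.5   0.62 -0.98  1.73  0.58  1.1   0.89]
```

Emit:
move_arm(
  moves="0 0 0 0;0 0 0 0;0 0 0 0;0 0 0 0;0 0 0 0;0 0 8 0;0 0 15 0;0 0 21 0;0 0 26 0;0 0 30 0",
  grip=0,
)

```text
clock: 28.18
position: [0.57, 0.0305, 0.1809]
tool_rot: [3.142, -0.001, 3.12]
force: [-0.3, 0.2, -0.7]
grip_width: -0.0003
```

Emit:
move_arm(
  moves="0 0 3.3 0;0 0 6.6 0;0 0 9.9 0;0 0 13.2 0;0 0 16.5 0;0 0 19.8 0;0 0 23.1 0;0 0 26.4 0;0 0 30 0;0 0 34 0",
)

```text
clock: 29.02
position: [0.5703, 0.0306, 0.1476]
tool_rot: [3.142, 0.0, 3.12]
force: [-1.1, -1.1, 5.1]
grip_width: 0.0003
```

Emit:
move_arm(
  moves="0 0 2 0;0 0 2 0;0 0 -10 0;0 0 -30 0;0 0 -50 0;0 0 -70 0;0 0 -90 0;0 0 -90 0;0 0 -90 0;0 0 -90 0",
)

```text
clock: 29.85
position: [0.57, 0.0303, 0.2378]
tool_rot: [-3.141, -0.0, 3.12]
force: [-0.0, -0.1, -0.2]
grip_width: 0.0
```

```bash
python3 lookw.py | grep -v rim; python3 - <<'E'
from h import *
p=bot.grab_frame('scene');C=cloud(p);save(p,'scene1')
for P,c in blobs(p,.182,.21,(.5,.8,-.2,.0),25): print('knob',rect(P))
m=np.linalg.norm(C[...,:2]-[.572,.029],axis=-1)<.025;print('pile top',np.percentile(C[m][:,2],[5,50,95]))
p=bot.grab_frame('side')
print([rect(P) for P,c in blobs(p,.036,.048,(.35,.66,.12,.4),100)])
E
```

```text
t 29.85 pos [0.57   0.0303 0.2378] rot [-3.141 -0.     3.12 ] F [-0.  -0.1 -0.2] w 0.0 q [ 0.52  0.6  -1.    1.7   0.55  1.14  0.91]
16
ch 2953 (array([628.1, -33.1]), 37.3, 57.4, 5.9) [ 0.6279 -0.0413  0.1668] [187 179 175]
plat 1769 (array([568.5, -11.5]), 12.0, 94.8, 88.9) [ 0.5658 -0.0076  0.1297] [41 42 40]
plat 11346 (array([569.4,  38.4]), 79.3, 94.1, 89.6) [0.5696 0.0362 0.1434] [107  98  76]
plat 1104 (array([528.2,  30.9]), 60.0, 0.7, 89.0) [0.5281 0.031  0.1286] [52 53 51]
knob (array([656.2, -50.1]), 20.8, 22.1, 42.1)
pile top [0.14282057 0.30183095 0.61492994]
[]
```

Emit:
move_arm(
  moves="-20 -18 0 0;-40 -36 0 0;-60 -54 0 0;-85.2 -77.5 0 0;-85.2 -77.5 0 0;-85.2 -77.5 0 0;-85.2 -77.5 0 0;-85.2 -77.5 0 0;-85.2 -77.5 0 0;-85.2 -77.5 0 0",
  grip=0.6,
  grip_force=30,
)

```text
clock: 30.83
position: [0.6534, -0.0483, 0.238]
tool_rot: [-3.141, 0.0, 3.121]
force: [-0.8, 0.1, -0.1]
grip_width: 0.0513
```

```bash
python3 - <<'E'
from h import *
s=st();p=bot.grab_frame('wrist');save(p,'w%d'%p['shot']);print(p['shot'])
for P,c in blobs(p,.185,.21,(.6,.7,-.1,.0),50): print('knob',rect(P),np.median(P[:,2]),len(P),c)
for P,c in blobs(p,.160,.176,(.55,.75,-.15,.08),50): print('cover',rect(P),len(P))
E
```

```text
t 30.83 pos [ 0.6534 -0.0483  0.238 ] rot [-3.141  0.     3.121] F [-0.8  0.1 -0.1] w 0.0513 q [ 0.54  0.72 -0.94  1.47  0.6   1.25  1.08]
19
knob (array([653.2, -48.9]), 21.2, 21.3, 78.9) 0.19658149085889823 1513 [14.64705882 14.5419696  15.24917383]
cover (array([660.2, -31.8]), 120.5, 84.1, 69.4) 15833
```

Emit:
move_arm(
  moves="0 0 12 0;0 0 24 0;0 0 36 0;0 0 46 0;0 0 54 0;0 0 60 0;0 0 64 0;0 0 64 0;0 0 64 0;0 0 64 0",
)

```text
clock: 31.72
position: [0.6539, -0.0487, 0.1743]
tool_rot: [3.142, 0.001, 3.12]
force: [-0.3, 0.7, 0.0]
grip_width: 0.0509
```

Emit:
move_arm(
  moves="0 0 0 0;0 0 0 0;0 0 0 0;0 0 0 0;0 0 0 0;0 0 0 0;0 0 0 0;0 0 0 0;0 0 0 0;0 0 0 0",
  grip=0,
)

```text
clock: 32.55
position: [0.654, -0.0495, 0.1743]
tool_rot: [-3.141, 0.001, 3.119]
force: [-0.1, -4.3, 6.0]
grip_width: 0.0211
```

```bash
python3 - <<'E'
from h import *
s=st();psi=s['tool_rot'][2];H=np.array([.648,.029])
r0=np.array(s['position'][:2])-H; a0=np.arctan2(r0[1],r0[0]);print(np.linalg.norm(r0),a0)
end=-np.pi-.018
Rt=rot(s['tool_rot'])
for i in range(1,21):
    a=a0+(end-a0)*i/20
    d=H+.078*np.array([np.cos(a),np.sin(a)])-s['position'][:2]
    t=Rt.T@np.array([*d,0])*1000
    print(i,np.round(t[:2],1),round(-(a-a0),3))
E
```

```text
t 32.55 pos [ 0.654  -0.0495  0.1743] rot [-3.141e+00  1.000e-03  3.119e+00] F [-0.1 -4.3  6. ] w 0.0211 q [ 0.53  0.78 -0.91  1.53  0.66  1.15  1.04]
0.07876698437893072 -1.4951278037579305
1 [6.6 0.4] 0.083
2 [13.   0.6] 0.166
3 [19.5  1.3] 0.25
4 [25.9  2.5] 0.333
5 [32.1  4.3] 0.416
6 [38.2  6.6] 0.499
7 [44.   9.4] 0.583
8 [49.7 12.6] 0.666
9 [55.  16.3] 0.749
10 [60.  20.5] 0.832
11 [64.6 25. ] 0.915
12 [68.8 29.9] 0.999
13 [72.7 35.2] 1.082
14 [76.  40.7] 1.165
15 [78.9 46.5] 1.248
16 [81.3 52.6] 1.332
17 [83.2 58.8] 1.415
18 [84.6 65.1] 1.498
19 [85.4 71.6] 1.581
20 [85.7 78. ] 1.664
```

Emit:
move_arm(
  moves="6.6 0.4 0 0.083;13 0.6 0 0.166;19.5 1.3 0 0.25;25.9 2.5 0 0.333;32.1 4.3 0 0.416;38.2 6.6 0 0.499;44 9.4 0 0.583;49.7 12.6 0 0.666;55 16.3 0 0.749;60 20.5 0 0.832",
)

```text
clock: 33.38
position: [0.594, -0.0275, 0.1743]
tool_rot: [-3.141, 0.001, 2.283]
force: [-0.1, -4.0, 5.0]
grip_width: 0.0209
```

```bash
python3 - <<'E'
from h import *
s=st();H=np.array([.648,.029])
r0=np.array(s['position'][:2])-H; a0=np.arctan2(r0[1],r0[0]);print(np.linalg.norm(r0),a0)
end=-np.pi-.018
Rt=rot(s['tool_rot'])
for i in range(1,10):
    a=a0+(end-a0)*i/9
    d=H+.078*np.array([np.cos(a),np.sin(a)])-s['position'][:2]
    t=Rt.T@np.array([*d,0])*1000
    print(i,np.round(t[:2],1),round(-(a-a0),3))
E
```

```text
t 33.38 pos [ 0.594  -0.0275  0.1743] rot [-3.141e+00  1.000e-03  2.283e+00] F [-0.1 -4.   5. ] w 0.0209 q [ 0.45  0.64 -0.75  1.71  0.5   0.99  0.23]
0.07816373308362791 -2.3328175688424575
1 [ 7.2 -0.2] 0.092
2 [14.3  0.1] 0.184
3 [21.4  1. ] 0.276
4 [28.4  2.6] 0.367
5 [35.2  4.9] 0.459
6 [41.8  7.7] 0.551
7 [48.1 11.1] 0.643
8 [54.  15.1] 0.735
9 [59.6 19.7] 0.827
```

Emit:
move_arm(
  moves="7.2 -0.1 0 0.092;14.3 0.1 0 0.184;21.4 1 0 0.276;28.4 2.6 0 0.367;35.2 4.9 0 0.459;41.8 7.7 0 0.551;48.1 11.1 0 0.643;54 15.1 0 0.735;59.6 19.7 0 0.827;59.9 20 0 0.827",
)

```text
clock: 34.22
position: [0.5707, 0.031, 0.1743]
tool_rot: [3.139, 0.001, 1.454]
force: [4.6, -6.4, 1.9]
grip_width: 0.021
```

Emit:
move_arm(
  moves="0 0 0 0;0 0 0 0;0 0 0 0;0 0 0 0;0 0 0 0;0 0 -15 0;0 0 -35 0;0 0 -60 0;0 0 -80 0;0 0 -80 0",
  grip=0.6,
)

```text
clock: 35.05
position: [0.5713, 0.0317, 0.2575]
tool_rot: [3.137, -0.001, 1.461]
force: [0.5, -0.4, -0.3]
grip_width: 0.0516
```

```bash
python3 - <<'E'
from h import *
s=st();p=bot.grab_frame('wrist');save(p,'w%d'%p['shot']);print(p['shot'])
for P,c in blobs(p,.185,.21,(.5,.7,-.1,.1),50): print('knob',rect(P),np.median(P[:,2]),len(P),c)
for P,c in blobs(p,.160,.176,(.5,.75,-.15,.18),50): print('cover',rect(P),len(P))
p=bot.grab_frame('scene');save(p,'scene2')
for nm,lo,hi,box in [('sleeve',.035,.047,(.5,.68,-.46,-.3)),('iron',.008,.03,(.4,.58,-.40,-.22))]:
    for P,c in blobs(p,lo,hi,box,25): print(nm,len(P),rect(P))
E
```

```text
t 35.05 pos [0.5713 0.0317 0.2575] rot [ 3.137e+00 -1.000e-03  1.461e+00] F [ 0.5 -0.4 -0.3] w 0.0516 q [ 0.27  0.46 -0.6   1.69  0.29  1.07 -0.53]
20
knob (array([570.5,  30.7]), 21.1, 21.1, 45.8) 0.19643815795105252 1256 [30.07802548 29.75       30.30095541]
cover (array([587.1,  22.2]), 84.0, 120.4, 64.1) 13619
sleeve 996 (array([ 572.9, -397.3]), 49.7, 118.0, 47.4)
iron 417 (array([ 506.6, -341.8]), 45.0, 160.1, 58.4)
```

The cover is shut, with the knob at (0.5705, 0.0307) over the well's centre. Next is the iron.

Emit:
move_arm(
  moves="-40 -5 0 -0.1;-80 -10 0 -0.2;-120 -14 0 -0.3;-160 -18 0 -0.4;-200 -23 0 -0.5;-240 -28 0 -0.6;-280 -32 0 -0.7;-320 -37 0 -0.8;-363 -41 0 -0.9;-363 -41 0 -0.96",
  grip=1,
  grip_force=80,
)

```text
clock: 35.98
position: [0.4856, -0.3331, 0.2518]
tool_rot: [-3.139, -0.002, 2.418]
force: [-0.4, -0.9, -0.2]
grip_width: 0.0855
```

Emit:
move_arm(
  moves="0 0 20 0;0 0 20 0;0 0 20 0;0 0 20 0;0 0 20 0;0 0 20 0;0 0 20 0;0 0 20 0;0 0 20 0;0 0 20 0",
)

```text
clock: 36.82
position: [0.4893, -0.325, 0.2339]
tool_rot: [-3.142, 0.0, 2.421]
force: [-0.5, -0.0, 1.3]
grip_width: 0.0856
```

```bash
cat > iron.py <<'E'
from h import *
s=st();p=bot.grab_frame('wrist');n='w%d'%p['shot'];save(p,n);print(n)
B=(.36,.68,-.5,-.2)
for nm,lo,hi in [('sleeve',.034,.046),('low',.009,.030),('blade',.0135,.0205)]:
    for P,c in blobs(p,lo,hi,B,150): print(nm,len(P),rect(P),np.round(np.median(P,0),4),c.astype(int))
for l in ['iron','iron_tip','iron_handle','sleeve_mouth']:
    z={'iron':.0,'sleeve_mouth':.012}.get(l,.012)
    for d in bot.pinpoint(p,l)[:2]: print(l,np.round(d['at']),round(d['conf'],2),np.round(world(p,d['at'],z=z),4))
E
python3 iron.py
```

```text
t 36.82 pos [ 0.4893 -0.325   0.2339] rot [-3.142  0.     2.421] F [-0.5 -0.   1.3] w 0.0856 q [ 0.99  0.54 -0.73  1.67  0.4   1.08  0.99]
w22
sleeve 5507 (array([ 414.3, -471.7]), 47.1, 115.8, 53.5) [ 0.4073 -0.4652  0.0396] [90 54 28]
sleeve 5003 (array([ 571.1, -396.3]), 45.4, 116.5, 47.7) [ 0.5674 -0.3934  0.0397] [178 181 169]
low 2344 (array([ 493.8, -319.2]), 44.8, 120.8, 38.3) [ 0.4972 -0.3305  0.0184] [65 66 64]
low 1044 (array([ 427.8, -453.4]), 6.0, 116.0, 56.0) [ 0.4239 -0.4506  0.0201] [25 13  7]
low 221 (array([ 675.3, -338.2]), 2.6, 29.0, 19.5) [ 0.6755 -0.3389  0.0182] [85 77 57]
blade 1244 (array([ 478.6, -314.2]), 13.0, 93.5, 47.7) [ 0.4765 -0.3122  0.0179] [84 85 83]
blade 350 (array([ 427.9, -453.3]), 5.7, 116.0, 56.0) [ 0.4222 -0.4494  0.0171] [25 13  7]
iron [315. 243.] 0.56 [ 0.5168 -0.3544  0.    ]
iron_tip [321. 142.] 0.64 [ 0.4458 -0.2841  0.012 ]
sleeve_mouth [318. 257.] 0.82 [ 0.5265 -0.3587  0.012 ]
sleeve_mouth [566.  58.] 0.79 [ 0.531  -0.0817  0.012 ]
```

Emit:
move_arm(
  moves="1.9 0.8 40 0.018;1.9 0.8 80 0.018;1.9 0.8 120 0.018;1.9 0.8 155 0.018;1.9 0.8 185 0.018;1.9 0.8 205 0.018;1.9 0.8 220 0.018;1.9 0.8 229 0.018;1.9 0.8 229 0.018;1.9 0.8 229 0.018",
)

```text
clock: 37.9
position: [0.4887, -0.3232, 0.0054]
tool_rot: [3.141, 0.001, 2.403]
force: [0.1, -0.7, 0.8]
grip_width: 0.0856
```

Emit:
move_arm(
  moves="0 0 0 0;0 0 0 0;0 0 0 0;0 0 0 0;0 0 0 0;0 0 0 0;0 0 0 0;0 0 0 0;0 0 0 0;0 0 0 0",
  grip=0,
)

```text
clock: 38.73
position: [0.4884, -0.3232, 0.005]
tool_rot: [-3.142, 0.0, 2.403]
force: [-2.5, 1.1, 4.9]
grip_width: 0.012
```

Emit:
move_arm(
  moves="10 0 -1 0;22 0 -2 0;34 0 -2 0;46 0 -2 0;58 0 -2 0;72 0 -2 0;86 0 -2 0;100 0 -2 0;112 0 -2 0;120 0 -2 0",
)

```text
clock: 39.57
position: [0.3987, -0.2416, 0.0068]
tool_rot: [-3.141, -0.001, 2.403]
force: [-0.1, -0.0, -0.8]
grip_width: 0.0121
```

Emit:
move_arm(
  moves="0 0 2 0;0 0 2 0;0 0 2 0;0 0 2 0;0 0 2 0;0 0 2 0;0 0 2 0;0 0 2 0;0 0 2 0;0 0 2 0",
)

```text
clock: 40.4
position: [0.4001, -0.2426, 0.0048]
tool_rot: [-3.142, 0.0, 2.403]
force: [-4.6, 3.4, 9.3]
grip_width: 0.0117
```

Emit:
move_arm(
  moves="0 0 0 0;0 0 0 0;0 0 0 0;0 0 0 0;0 0 0 0;0 0 -30 0;0 0 -70 0;0 0 -110 0;0 0 -150 0;-60 0 -170 0",
  grip=1,
)

```text
clock: 41.23
position: [0.4274, -0.2667, 0.1737]
tool_rot: [-3.14, 0.003, 2.406]
force: [3.0, -1.1, 1.5]
grip_width: 0.0849
```

Emit:
move_arm(
  moves="0 0 0 0;0 0 0 0;0 0 0 0;0 0 0 0;0 0 0 0;0 0 0 0;0 0 0 0;0 0 0 0;0 0 0 0;0 0 0 0",
)

```text
clock: 42.07
position: [0.4288, -0.2689, 0.1679]
tool_rot: [-3.142, -0.0, 2.403]
force: [-0.5, 0.4, -0.7]
grip_width: 0.0855
```

```bash
sed -i "s/('blade',.0135,.0205)/('blade',.0135,.0205),('top',.0208,.030)/" iron.py; python3 iron.py
```

```text
t 42.07 pos [ 0.4288 -0.2689  0.1679] rot [-3.142 -0.     2.403] F [-0.5  0.4 -0.7] w 0.0855 q [ 0.99  0.5  -0.73  1.94  0.44  0.85  0.86]
w23
sleeve 3439 (array([ 394.4, -457.1]), 47.0, 67.6, 53.3) [ 0.3887 -0.4526  0.0395] [88 50 21]
sleeve 3247 (array([ 551.3, -379. ]), 46.0, 65.2, 47.8) [ 0.5482 -0.3763  0.0397] [175 180 171]
low 5917 (array([ 426.3, -266.2]), 45.4, 183.5, 54.8) [ 0.4357 -0.2742  0.0208] [48 48 47]
low 573 (array([ 395.1, -429.8]), 6.2, 36.5, 61.6) [ 0.3932 -0.4284  0.0201] [25 13  7]
blade 1892 (array([ 391.6, -234.3]), 12.8, 91.6, 48.1) [ 0.3899 -0.2327  0.018 ] [84 86 83]
blade 365 (array([ 461.9, -298. ]), 25.6, 81.5, 47.1) [ 0.4493 -0.288   0.0189] [17 17 17]
blade 190 (array([ 395.1, -429.6]), 5.7, 35.9, 61.3) [ 0.3931 -0.428   0.0168] [25 13  7]
top 415 (array([ 428.6, -268. ]), 45.3, 5.7, 47.9) [ 0.4289 -0.2677  0.0225] [47 48 47]
top 2532 (array([ 462.8, -299.1]), 23.3, 84.0, 48.3) [ 0.4612 -0.2974  0.0225] [24 23 24]
top 263 (array([ 394.1, -431.3]), 6.1, 36.0, 55.5) [ 0.3929 -0.4283  0.0255] [25 13  7]
iron [315. 223.] 0.83 [ 0.4279 -0.272   0.    ]
iron [321. 281.] 0.24 [ 0.4688 -0.303   0.    ]
iron_tip [318.  93.] 0.84 [ 0.3562 -0.2039  0.012 ]
iron_tip [314. 220.] 0.24 [ 0.4229 -0.2691  0.012 ]
iron_handle [322. 282.] 0.97 [ 0.4668 -0.2997  0.012 ]
sleeve_mouth [595. 163.] 0.72 [ 0.5332 -0.0828  0.012 ]
sleeve_mouth [122. 302.] 0.64 [ 0.3666 -0.4362  0.012 ]
```

Emit:
move_arm(
  moves="-27 0.6 35 0;-27 0.6 70 0;-27 0.6 100 0;-27 0.6 125 0;-27 0.6 142 0;-27 0.6 154 0;-27 0.6 162 0;-27 0.6 162 0;-27 0.6 162 0;-27 0.6 162 0",
)

```text
clock: 43.15
position: [0.4497, -0.287, 0.007]
tool_rot: [3.141, 0.001, 2.403]
force: [0.2, -0.4, 0.4]
grip_width: 0.0855
```

Emit:
move_arm(
  moves="0 0 0 0;0 0 0 0;0 0 0 0;0 0 0 0;0 0 0 0;0 0 0 0;0 0 0 0;0 0 0 0;0 0 0 0;0 0 0 0",
  grip=0,
)

```text
clock: 43.98
position: [0.4493, -0.2868, 0.0064]
tool_rot: [-3.141, 0.0, 2.403]
force: [-3.2, 0.5, 11.0]
grip_width: 0.0243
```

Emit:
move_arm(
  moves="0 0 -30 0.06;0 0 -60 0.18;0 0 -80 0.3;0 0 -80 0.42;0 0 -80 0.54;0 0 -80 0.66;0 0 -80 0.78;0 0 -80 0.9;0 0 -80 1.02;0 0 -80 1.14",
)

```text
clock: 44.82
position: [0.4491, -0.2866, 0.086]
tool_rot: [-3.141, -0.0, 1.257]
force: [-0.8, -0.1, -2.4]
grip_width: 0.0243
```

Emit:
move_arm(
  moves="4 -8 0 0.12;8 -16 0 0.24;12 -24 0 0.36;16 -33 0 0.48;16 -33 0 0.6;16 -33 0 0.72;16 -33 0 0.84;16 -33 0 0.96;16 -33 0 1.08;16 -33 0 1.2",
)

```text
clock: 45.65
position: [0.4226, -0.2613, 0.086]
tool_rot: [-3.141, 0.0, 0.057]
force: [0.3, -0.3, -1.2]
grip_width: 0.0242
```

Emit:
move_arm(
  moves="0 0 0 0.12;0 0 0 0.24;0 0 0 0.36;0 0 0 0.48;0 0 0 0.6;0 0 0 0.72;0 0 0 0.795;0 0 0 0.795;0 0 0 0.795;0 0 0 0.795",
)

```text
clock: 46.48
position: [0.4226, -0.2613, 0.0859]
tool_rot: [-3.142, 0.0, -0.729]
force: [-0.4, -1.3, -1.2]
grip_width: 0.0241
```

```bash
cat > chk.py <<'E'
from h import *
s=st()
for n in ['scene','side']:
    p=bot.grab_frame(n);save(p,n+str(p['shot']));print(n,p['shot'])
    for P,c in blobs(p,.034,.046,(.5,.68,-.5,-.3),80): print('sleeve',len(P),rect(P),c.astype(int))
    for l in ['iron','iron_tip','iron_handle']:
        for d in bot.pinpoint(p,l)[:1]: print(l,np.round(d['at']),round(d['conf'],2),np.round(world(p,d['at'],r=1),4))
E
python3 chk.py; python3 -c "
import cv2
a=cv2.imread('pics/side27.png')
"; ls -t pics|head -3
```

```text
t 46.48 pos [ 0.4226 -0.2613  0.0859] rot [-3.142  0.    -0.729] F [-0.4 -1.3 -1.2] w 0.0241 q [ 0.29  0.56  0.2   2.06 -0.2   0.54 -1.67]
scene 24
sleeve 1025 (array([ 573.3, -397.9]), 49.4, 117.6, 49.1) [201 202 195]
iron [209. 254.] 0.77 [ 0.4568 -0.284   0.0931]
iron_tip [179. 280.] 0.84 [ 0.4229 -0.3639 -0.0025]
side 25
sleeve 318 (array([ 568.1, -395.9]), 48.0, 121.8, 48.0) [218 219 211]
iron [391. 213.] 0.58 [ 0.4215 -0.2449  0.1144]
iron_tip [378. 191.] 0.62 [ 0.5039 -0.3314  0.0959]
iron_handle [396. 221.] 0.72 [ 0.4015 -0.2359  0.0999]
side25.png
scene24.png
w23.png[ WARN:0@0.019] global loadsave.cpp:275 findDecoder imread_('pics/side27.png'): can't open/read file: check file path/integrity
```

```bash
python3 - <<'E'
from h import *
p=bot.grab_frame('wrist');save(p,'w26')
for nm,lo,hi in [('blade',.088,.1015),('all',.085,.112),('sleeve',.034,.046)]:
    for P,c in blobs(p,lo,hi,(.36,.68,-.5,-.2),150): print(nm,len(P),rect(P),np.round(np.median(P,0),4),np.round(np.percentile(P[:,2],[5,95]),4),c.astype(int))
E
```

```text
blade 12337 (array([ 475.3, -308.4]), 44.8, 86.9, 48.6) [ 0.4761 -0.3095  0.0973] [0.091  0.0993] [82 83 81]
blade 4101 (array([ 413.1, -252.4]), 51.4, 75.6, 46.4) [ 0.4219 -0.2603  0.1002] [0.0935 0.1014] [21 21 22]
all 26929 (array([ 443.1, -284.8]), 51.0, 165.7, 39.9) [ 0.4415 -0.2798  0.0993] [0.0916 0.1034] [51 52 51]
sleeve 622 (array([ 396.4, -431.3]), 3.8, 38.0, 56.9) [ 0.3911 -0.4277  0.0361] [0.0342 0.0394] [47 26 11]
```

View pics/w26.png

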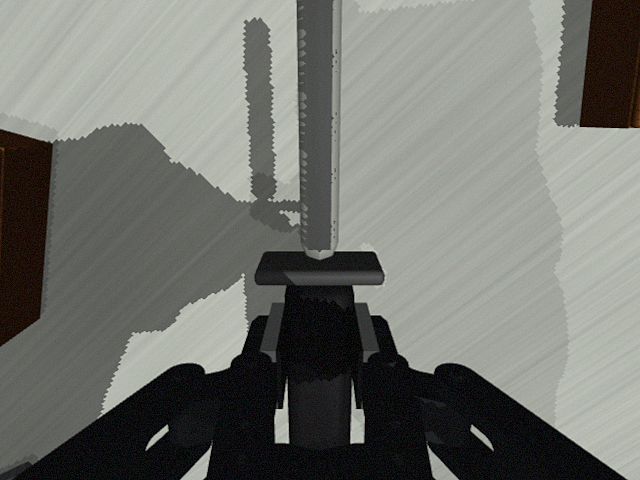

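The iron hangs straight and level in the grip, blade pointing up the picture at column 320 and guard at row 268. I'll lower it and insert.

Emit:
move_arm(
  moves="0 0 10 0.009;0 0 20 0.009;0 0 30 0.009;0 0 40 0.009;0 0 50 0.009;0 0 60 0.009;0 0 68 0.009;0 0 74 0.009;0 0 77 0.009;0 0 77 0.009",
)

```text
clock: 47.77
position: [0.4224, -0.2614, 0.0084]
tool_rot: [3.141, 0.001, -0.741]
force: [0.4, 0.3, -0.9]
grip_width: 0.0242
```

```bash
python3 - <<'E'
from h import *
s=st()
p=bot.grab_frame('side');cv2.imwrite('pics/ins.png',cv2.resize(p['frame'][160:270,330:460,::-1],None,fx=5,fy=5,interpolation=cv2.INTER_CUBIC))
p=bot.grab_frame('wrist')
for nm,lo,hi in [('blade',.010,.0245),('sleeve',.034,.046)]:
    for P,c in blobs(p,lo,hi,(.36,.68,-.5,-.2),150): print(nm,len(P),rect(P),np.round(np.median(P,0),4),c.astype(int))
E
```

```text
t 47.77 pos [ 0.4224 -0.2614  0.0084] rot [ 3.141e+00  1.000e-03 -7.410e-01] F [ 0.4  0.3 -0.9] w 0.0242 q [ 0.33  0.7   0.14  2.08 -0.24  0.38 -1.65]
blade 12516 (array([ 472.3, -310.5]), 45.4, 87.7, 44.2) [ 0.4751 -0.3095  0.0201] [83 85 82]
blade 4482 (array([ 416.1, -249.9]), 50.2, 78.6, 35.0) [ 0.422  -0.2606  0.0232] [20 21 21]
sleeve 1114 (array([ 435. , -247.4]), 13.8, 23.4, 47.5) [ 0.4389 -0.2553  0.0418] [28 29 29]
sleeve 1113 (array([ 413.8, -272.3]), 14.1, 22.9, 14.5) [ 0.4179 -0.278   0.0418] [29 30 30]
```

View pics/ins.png

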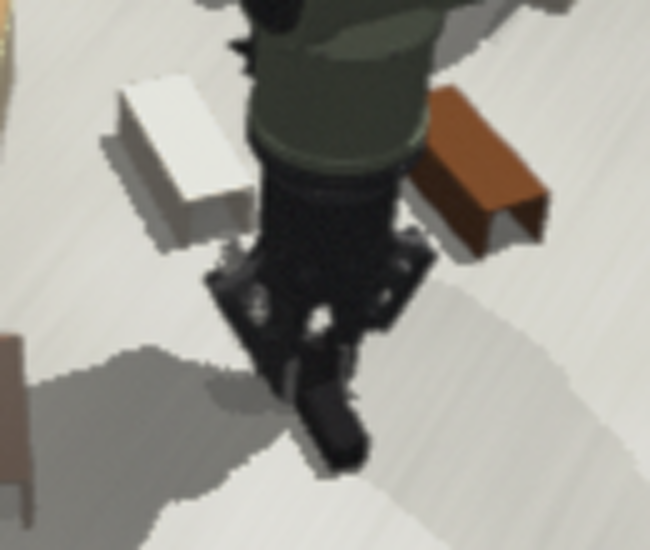

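The side view shows the iron lined up with the white sleeve's mouth, with the handle end at (340,450). Inserting.

Emit:
move_arm(
  moves="10 0 0 0;20 0 0 0;31 0 0 0;42 0 0 0;53 0 0 0;64 0 0 0;75 0 0 0;86 0 0 0;96 0 0 0;104 0 0 0",
)

```text
clock: 48.7
position: [0.5005, -0.3327, 0.0095]
tool_rot: [-3.141, -0.001, -0.741]
force: [-1.4, -0.0, -1.6]
grip_width: 0.0244
```

Emit:
move_arm(
  moves="0.6 0 0 0;1.2 0 0 0;1.8 0 0 0;2.4 0 0 0;3 0 0 0;3.6 0 0 0;4.2 0 0 0;4.8 0 0 0;5.4 0 0 0;6 0 0 0",
)

```text
clock: 49.53
position: [0.5038, -0.3357, 0.009]
tool_rot: [3.142, 0.0, -0.741]
force: [0.5, 0.3, -1.9]
grip_width: 0.0241
```

Emit:
move_arm(
  moves="0.4 0 0.5 0;0.8 0 1 0;1.2 0 1.5 0;1.6 0 2 0;2 0 2 0;2.4 0 2 0;2.8 0 2 0;3.2 0 2 0;3.6 0 2 0;4 0 2 0",
)

```text
clock: 50.37
position: [0.5067, -0.3384, 0.007]
tool_rot: [3.142, 0.0, -0.741]
force: [-2.1, 1.3, -0.9]
grip_width: 0.0242
```

Emit:
move_arm(
  moves="0.3 0 0 0;0.6 0 0 0;0.9 0 0 0;1.2 0 0 0;1.5 0 0 0;1.8 0 0 0;2.1 0 0 0;2.4 0 0 0;2.4 0 0 0;2.4 0 0 0",
)

```text
clock: 51.2
position: [0.5067, -0.3385, 0.0065]
tool_rot: [3.141, 0.005, -0.741]
force: [-11.0, 8.7, 5.9]
grip_width: 0.0241
```

Emit:
move_arm(
  moves="-1 0 0 0;-2 0 0 0;-2.1 0 0 0;-2.1 0 0 0;-2.1 0 0 0;-2.1 0 0 0;-2.1 0 0 0;-2.1 0 0 0;-2.1 0 0 0;-2.1 0 0 0",
)

```text
clock: 52.03
position: [0.5067, -0.3384, 0.0069]
tool_rot: [3.142, 0.001, -0.741]
force: [-3.3, 3.5, -2.4]
grip_width: 0.0239
```

Emit:
move_arm(
  moves="0 0 0 0;0 0 0 0;0 0 0 0;0 0 0 0;0 0 0 0;0 0 0 0;0 0 -30 0;0 0 -70 0;0 0 -110 0;0 0 -150 0",
  grip=1,
)

```text
clock: 52.87
position: [0.5066, -0.3385, 0.1587]
tool_rot: [3.141, 0.0, -0.741]
force: [1.1, -0.1, -0.5]
grip_width: 0.0855
```

Emit:
move_arm(
  moves="-30 0 -40 0;-60 0 -80 0;-60 0 -80 0;-60 0 -80 0;-60 0 -80 0;-60 0 -80 0;-60 0 -80 0;-60 0 -80 0;-60 0 -80 0;-60 0 -80 0",
)

```text
clock: 53.7
position: [0.4626, -0.2982, 0.2363]
tool_rot: [3.141, 0.001, -0.741]
force: [0.9, 0.3, 0.1]
grip_width: 0.0855
```

```bash
python3 iron.py; python3 - <<'E'
from h import *
p=bot.grab_frame('scene');save(p,'scene3')
a=cv2.resize(p['frame'][190:390,90:490,::-1],None,fx=2,fy=2,interpolation=cv2.INTER_CUBIC);cv2.imwrite('pics/fin.png',a)
for nm,lo,hi,box in [('knob',.182,.21,(.5,.8,-.2,.12)),('ch',.036,.048,(.35,.66,.12,.4))]:
    for P,c in blobs(p,lo,hi,box,25): print(nm,rect(P))
E
```

```text
t 53.7 pos [ 0.4626 -0.2982  0.2363] rot [ 3.141e+00  1.000e-03 -7.410e-01] F [0.9 0.3 0.1] w 0.0855 q [ 0.27  0.41  0.27  1.8  -0.13  0.95 -1.72]
w29
sleeve 6154 (array([ 556. , -384.2]), 46.1, 75.8, 48.0) [ 0.5575 -0.3854  0.0398] [177 182 181]
sleeve 7312 (array([ 414.4, -472.5]), 46.8, 116.1, 54.0) [ 0.4128 -0.47    0.0396] [107  68  39]
low 1292 (array([ 427.8, -454.5]), 2.0, 116.0, 54.0) [ 0.4316 -0.4569  0.02  ] [24 12  6]
low 3097 (array([ 495.1, -327.1]), 46.2, 92.4, 46.3) [ 0.4984 -0.3308  0.0223] [36 36 36]
blade 430 (array([ 427.8, -454.5]), 1.5, 116.0, 53.6) [ 0.4302 -0.456   0.0171] [24 13  7]
blade 306 (array([ 492.6, -325.4]), 25.4, 84.7, 48.2) [ 0.5072 -0.3365  0.019 ] [36 36 35]
top 604 (array([ 427.8, -454.4]), 2.0, 115.7, 53.9) [ 0.4319 -0.4571  0.0256] [24 12  6]
top 359 (array([ 525.7, -356.5]), 46.3, 5.8, 48.5) [ 0.5262 -0.3562  0.0225] [59 60 59]
top 2201 (array([ 491.8, -324.6]), 23.4, 83.7, 48.1) [ 0.4935 -0.3264  0.0225] [34 33 34]
iron [314. 112.] 0.93 [ 0.5287 -0.3515  0.    ]
iron_handle [321. 164.] 0.63 [ 0.4899 -0.3257  0.012 ]
sleeve_mouth [500. 179.] 0.97 [ 0.3668 -0.4396  0.012 ]
sleeve_mouth [120. 296.] 0.77 [ 0.5313 -0.082   0.012 ]
knob (array([573.2,  28. ]), 20.7, 22.5, 79.9)
```

View pics/fin.png

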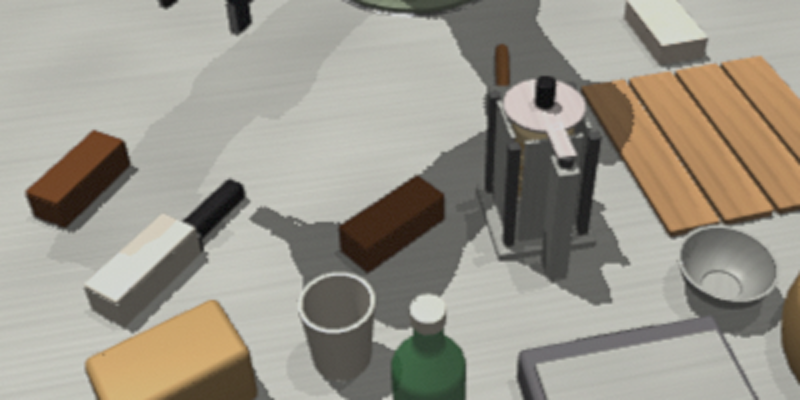

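The final view shows the cover shut over the well, with the knob at (545,92). The board is empty. The white sleeve has the black handle outside and the guard at its mouth, at (190,232). Handing in.

```bash
python3 -c "
from workcell import bot
print(bot.job_done())"
```

```text
the job is handed in; nothing more can be done
None
```

I did the whole job as asked, in order, and handed it in at about 54 s on the robot's clock; the hand-in reports no verdict.

- **Cheeses:** All three that were present went flat into the well, each pressed down after placing. The last press reached 147.6 mm, with the rim at 155 mm.
- **Cover:** I swung it shut by its knob. The wrist camera then put the knob at (0.5705, 0.0307), within 1 mm of the well's centre.
- **Iron:** I drew it out, turned it round and slid it back in blade first until the guard pushed against the mouth at about 14 N. After release, the guard's centre measured about 3 mm from the mouth, which is the distance when it touches. The handle is outside.
- **Other things:** I never went near the bowl, cup, brush or packet. The last pictures showed nothing moved or knocked, though I measured only the job's own things.

**Check that failed:** One reading of the pile's height from the scene camera was useless because the arm blocked the view. The wrist camera's depth and the press height both put the pile below the rim.

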